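# Square a glass strip with the jig's slotted push slide

## Robot

A 6-joint arm with a two-finger parallel gripper is mounted at the origin on the work surface; the furniture and walls round the work are solid. World frame = base frame: x ahead of the robot, y to its left, z up, the work surface at z = 0. Lengths are in m, angles in degrees, forces in N, time in s.
With the tool pointing down it reaches from about 0.4 to 0.825 m from the base axis. Payload 7 kg.
Tool frame: the origin (TCP) lies midway between the tips of the shut fingers; the grasp point (between the pads) lies 19 mm behind it; z points along the fingers, y is the line along which they close (so a half turn about z gives the same grasp; the last joint's range is limited). The gripper opens to 88 mm and grips with 3 to 60 N. Pads are 19 mm wide; open, the fingers measure 130 mm over their backs; the gripper's body (78 mm by 193 mm) begins 47 mm behind the grasp point.
Start: joints at [-52.42, 20.546, 0.682, 0, -70.136, -16.507], TCP at [0.243, -0.63, 0.227] pointing down, gripper open.
Joint ranges: [-176.03, 176.03], [-82.01, 121.73], [-58.28, 71.71], [-173.87, 95.51], [-174.79, -0.11], [-173.66, 173.66]. Speed limits (degrees/s): [136.94, 136.94, 172.46, 180, 180, 180].

## Interface

Orientations are given as [roll, pitch, yaw] about the fixed x, y, z axes, in that order (R = Rz(yaw) Ry(pitch) Rx(roll)).
In Python, from plant import r gives the robot as it stands.
- The arm moves only by the tool drive_tool, never from a script. Its argument "commands" is a list of rows, each an object of numbers: "hand": the closure, from 0 (fully open) to 1 (shut); "tx", "ty", "tz": the shift along the world's x, y, z scaled (see below); "turn": the turn about the world's z scaled (see below). A call has 1 to 10 rows; each row is the pose to reach, as a shift and turn from the pose commanded when the call began; what a row does not reach only later rows make up. The controller multiplies each number of a shift by 0.6 m and each number of a turn by 90 degrees. A row lasts 1/10 s, in which the tool goes at most 50 mm and 8.59 degrees, less where a joint would pass 70% of its speed; a pose out of reach is approached as far as the arm can. A call with a number of a shift or a turn outside -1 to 1 is refused whole. A call with a gripper value outside its range is refused whole. The fingers move at their own pace and stop on an object; "grip_force" is the grip in N (left out, the last holds). Time passes only in rows, so rows that repeat a pose let the fingers close. It gives the time, the measured TCP pose, the force, the opening and the grip force at its end, in the units of the state.
- r.get_state(): the state, without advancing time (a new reading comes with each control period).
- r.capture(name): name is "side" or "top" or "wrist"; returns a dict with "frame" (384x512x3 uint8, red, green, blue), "fx", "fy", "cx", "cy" (pixels), "world_from_camera" (4x4, takes a point from camera to world coordinates); the wrist camera has in their place "T_tool_cam" (4x4, takes a point from camera to tool coordinates, whose origin is the TCP and whose axes are the flange's). Camera axes: x right, y down, z forward; pixel columns grow to the right and rows downward; lengths in m; the calibration is good to about 2 mm. The wrist camera is an equidistant fisheye: a pixel r from the principal point sees the ray r / f radians off the axis. A picture is of the moment at which its call begins: read the wrist's pose just before it. There is no depth.
- r.close_job(): hands the job in; it is judged then, once.
Trained networks look in the newest picture that a camera, given by its name, has taken for a name from the list of things; names that differ only in an ending like _2 or _b are one class to them, and where a whole thing is asked for, a point or a joint stands for the part that bears it (a point fixed in the world has none). Each returns a list of dicts, best first, with "score" (0 to 1); they miss things now and then, are a little off and sometimes report something else, mostly with a low value. They report only what shows in the picture. A call takes as long as a camera call. They do not tell look-alikes from the thing itself.
- r.trace(label, camera): "pixels" (384x512 bool, what is visible of it) and "extent" ([left, top, right, bottom] in pixels, round what is visible of it).
The state is a dict: "time_s": time; "joints": joint angles; "qd": joint speeds; "joint_torque": joint torques, N m; "tcp_pos": TCP position; "eef_rot": TCP orientation; "contact_force": force on the tool from outside, world axes, zero at the start; "moment": the same for the moment, N m; "gripper_width": finger opening in m; "gripper_force": force on a finger pad.
Only numpy, scipy, OpenCV 4.12 (cv2) and the standard library are available. Lean on these libraries where they do the work, as an engineer would, in place of code of your own. Each camera call takes 0.05 s, during which the arm holds its last target. There are 200 camera calls.

## Task

Seat the glass strip against the fence of the squaring jig using the jig's push slide: with the fingers, push the grey square block along the long leg of the L-shaped slot to the corner, then push it round the corner to the end of the short leg, so that its round collar drives the strip flush against the fence and stops there. Only push the block: do not pinch or lift it, do not touch the glass with the fingers, and leave the things standing around the work where they are. Finish with the slide at the end of its slot, and the hand clear.

Things in the scene. Friction and masses are not known exactly. Their poses are not given: they have to be found in the camera images.
- jig: fixed squaring jig on the table: flat pale brushed-metal deck 220 mm (its x) by 275 mm (its y) in wooden edging, deck top 26 mm above its origin. Origin on the table; the deck reaches in its frame from x -85 to +135 mm and y -155 to +120 mm. The L-shaped slot, 23 mm wide, runs 145 mm along +y (long leg), then turns and runs 45 mm along +x (short leg) towards the fence. The fence is a steel bar 14 mm wide, 10 mm high and 200 mm long (parallel to y) on the deck's +x side
- slot_start (a point): on the slot's centre line at deck level: where the slide's centre is when it is at the blind start of the long leg (jig x -20, y -115 mm); axes as the jig's
- slot_corner (a point): the same at the corner of the L (jig x -20, y 30 mm). The slide's neck has 1.5 mm play on every side in the slot, so its centre can stop 1.5 mm past this point
- slot_end (a point): the same at the end of the short leg (jig x 25, y 30 mm): here the strip, squeezed lightly between collar and fence, stops the slide; without the strip the slot itself would stop it 1.5 mm further in +x
- fence_face (a point): foot of the fence's face that looks to the jig's -x, level with the short leg (jig x 115, y 30 mm), at deck level
- slide: push slide, 0.5 kg, captive in the slot (a foot under the deck lets it rise 5 mm at most), moves with about 1 to 3 N of friction and is free to turn about its vertical axis. Round steel collar 60 mm in diameter and 8 mm high lying on the deck, on it an upright grey square block 30 x 30 mm in plan, its sides parallel to the slide's x and y axes, its top 44 mm above the deck. Origin on its axis at the collar's underside (deck level). It starts in the first part of the long leg
- face_a: side plate of the grey square block on the slide's +x side, origin at its centre 26 mm above the deck (the outer surface is 1.5 mm further out); a and c are opposite
- face_b: the same on the slide's +y side; b and d are opposite
- face_c: the same on the slide's -x side
- face_d: the same on the slide's -y side
- strip: loose pale glass strip 60 (its x) x 146 (its y) x 4 mm, 0.085 kg, lying flat on the deck between slot and fence, its long side roughly along the fence, 12 to 24 mm short of it. Origin at the centre of its underside; seated, its centre is 30 mm from the fence face
- pot: loose knurled nozzle pot, 25 mm across and 34 mm high, standing on the deck beyond the long leg; origin at the centre of its underside; leave it alone
- dropper: loose dropper bottle, 27 mm across and 86 mm high, standing on the table beside the jig's -y edge; origin at the centre of its underside; leave it alone
- tape: loose roll of masking tape, 77 mm across and 24 mm high, lying beside the jig's +y edge; origin at the centre of its underside; leave it alone
- cup: loose small mixing cup, 49 mm across and 31 mm high, standing beside the jig's +y edge; origin at the centre of its underside; leave it alone
Not all that is in view belongs to the job. Leave any pink or purple look-alike of the slide alone. There is more than one size of the strip; the job needs the smaller.

How it is judged:
By the outcome, as a careful person would: the job done as asked, in the order asked, and still so for the second after the job is handed in, with the robot touching nothing.
It also fails if it takes over 48 s, if anything falls off the work surface, if the arm or the gripper's body presses on something with over 40 N, if the wrist force passes 120 N, or if a joint passes its speed limit or range.

## Working session

There is one attempt and no reset: what is moved stays moved. The work goes in short steps, Python scripts to look and compute and a tool call to move; the robot and the scene stay as the last step left them, time stands still between calls to the robot, and variables do not carry over. Pictures are saved under pics/ and viewed, at most 10 in all, crops included, and the job is handed in when it is done.

Besides the shell and the picture viewer there is one more tool, called after "Call:" as a command line: name --argument value ..., lists and objects as JSON in quotes. drive_tool: Moves the arm, as the interface text tells. Its arguments: {"type":"object","properties":{"commands":{"type":"array"},"grip_force":{"type":"number"}},"required":["commands"]}

```bash
ls; mkdir -p pics; python3 - <<'E'
from plant import r
import cv2,numpy as np
s=r.get_state();print(s)
for c in ("top","side"):
    d=r.capture(c);cv2.imwrite(f"pics/{c}0.png",cv2.cvtColor(d["frame"],cv2.COLOR_RGB2BGR))
    print(c,d["fx"],d["fy"],d["cx"],d["cy"],np.round(d["world_from_camera"],4).tolist())
    for l in ("jig","slide","strip","pot","face_a","tape","cup","dropper"):
        print(l,[(round(t["score"],2),[int(v) for v in t["extent"]],int(t["pixels"].sum())) for t in r.trace(l,c)])
E
```

```text
pics
{'time_s': 0.0, 'joints': array([-5.24191465e+01,  2.05900372e+01,  6.34620803e-01, -1.99075706e-02,
       -7.01356917e+01, -1.65061538e+01]), 'qd': array([-0.10455248, -0.08352697,  0.04202805,  0.02683673,  0.020554  ,
       -0.05109006]), 'joint_torque': array([ 3.63186173e-04, -5.82717276e+01,  2.93063056e+01,  6.99750915e+00,
        7.07254512e-03, -1.53140181e-04]), 'tcp_pos': array([ 0.24251394, -0.62941387,  0.22564557]), 'eef_rot': array([ 1.79907329e+02, -7.94464301e-03, -1.58932073e+02]), 'contact_force': array([ 0.31603313, -0.10158758, -0.52797654]), 'moment': array([-0.04470107,  0.02629838, -0.01921543]), 'gripper_force': 0.0, 'gripper_width': 0.08759449793114855}
top 482.01191514132 482.01191514132 258.46414898773236 192.28021163694305 [[0.0185, -0.9988, 0.0448, 0.3952], [-0.9997, -0.0179, 0.0136, -0.02], [-0.0127, -0.045, -0.9989, 1.348], [0.0, 0.0, 0.0, 1.0]]
jig [(0.73, [188, 97, 314, 216], 7419)]
slide [(0.91, [331, 186, 353, 204], 372), (0.82, [307, 232, 326, 253], 353), (0.56, [258, 173, 283, 192], 364)]
strip [(0.87, [217, 116, 269, 157], 1139), (0.76, 
[... 251 characters left out ...]
, 316, 214], 7105), (0.53, [319, 153, 331, 165], 88)]
side 478.7757454125596 478.7757454125596 265.4833516966499 189.1378761469972 [[0.8574, -0.2636, 0.442, -0.1018], [-0.5146, -0.4474, 0.7314, -0.9472], [0.005, -0.8546, -0.5193, 0.729], [0.0, 0.0, 0.0, 1.0]]
jig [(0.57, [241, 162, 339, 231], 3892)]
slide [(0.88, [267, 187, 287, 211], 354), (0.69, [296, 231, 314, 255], 229), (0.65, [231, 231, 258, 261], 519)]
strip [(0.88, [168, 285, 271, 331], 2841), (0.82, [284, 167, 314, 194], 554)]
pot []
face_a [(0.58, [273, 193, 282, 206], 98), (0.51, [235, 237, 248, 251], 102), (0.46, [300, 237, 309, 248], 57)]
tape []
cup [(0.54, [285, 149, 306, 167], 170)]
dropper [(0.51, [325, 204, 334, 231], 240)]
```

```bash
python3 - <<'E'
import cv2
a=cv2.imread("pics/top0.png")[80:230,140:340]
cv2.imwrite("pics/v1.png",cv2.resize(a,None,fx=4,fy=4,interpolation=cv2.INTER_CUBIC))
a=cv2.imread("pics/side0.png")[130:280,200:400]
cv2.imwrite("pics/v2.png",cv2.resize(a,None,fx=4,fy=4,interpolation=cv2.INTER_CUBIC))
E
```

```text
(no output)
```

View pics/v1.png

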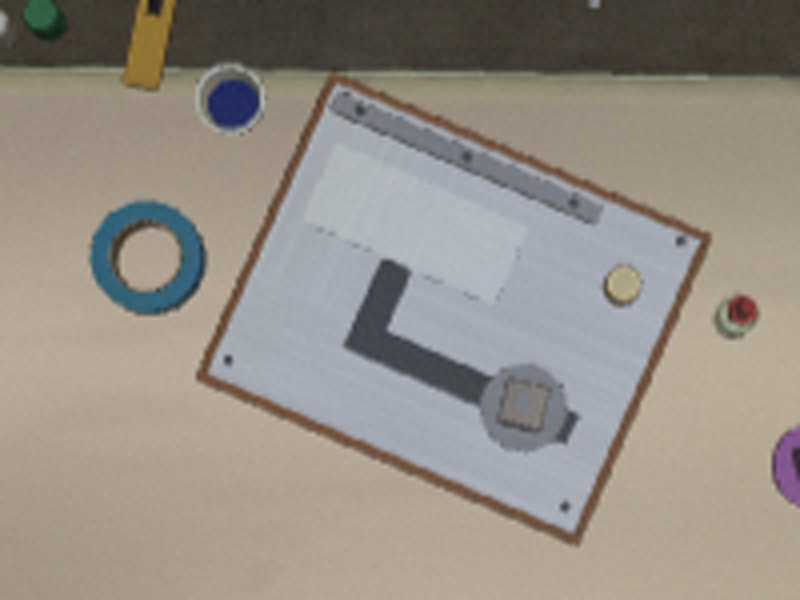

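View pics/v2.png

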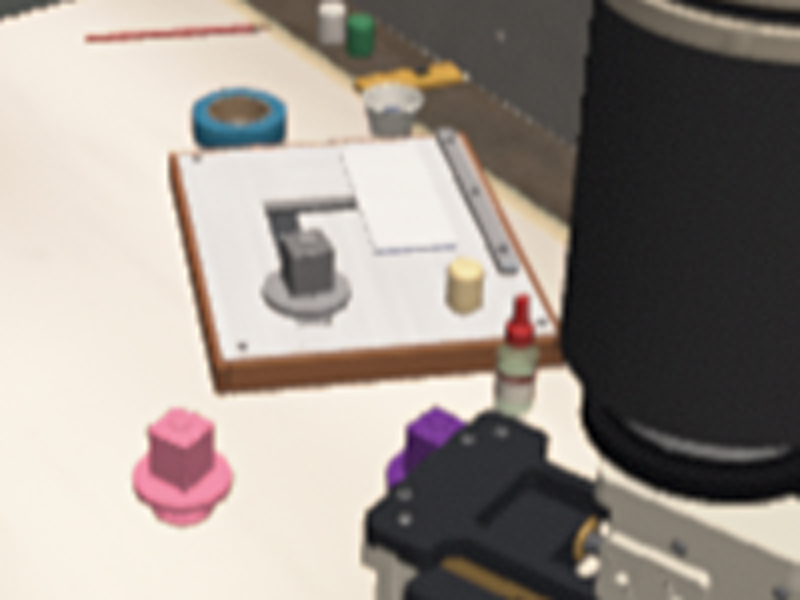

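The top view crop shows the jig with deck corners at crop (333,75), (709,235), (578,542) and (200,378). The collar is near (523,407), the strip lies between the slot and the fence, and the pot is at (623,285). The side view shows that the pink and purple slides are decoys standing off the jig.

```bash
cat > h.py <<'E'
from plant import r
import cv2,numpy as np
from scipy.optimize import least_squares
def top():
    d=r.capture("top");return d
def px2w(d,uv,z):
    uv=np.atleast_2d(uv).astype(float);T=d["world_from_camera"]
    ray=np.c_[(uv[:,0]-d["cx"])/d["fx"],(uv[:,1]-d["cy"])/d["fy"],np.ones(len(uv))]@T[:3,:3].T
    return (T[:3,3]+ray*((z-T[2,3])/ray[:,2])[:,None])[:,:2]
def w2px(d,P):
    T=d["world_from_camera"];c=(np.atleast_2d(P)-T[:3,3])@T[:3,:3]
    return np.c_[c[:,0]/c[:,2]*d["fx"]+d["cx"],c[:,1]/c[:,2]*d["fy"]+d["cy"]]
def rot(a):return np.array([[np.cos(a),-np.sin(a)],[np.sin(a),np.cos(a)]])
E
python3 - <<'E'
from h import *
d=top()
C=np.array([[333,75],[709,235],[578,542],[200,378]])/4+[140,80]
J=np.array([[135,120],[135,-155],[-85,-155],[-85,120]])/1e3
W=px2w(d,C,0.026)
# edging ring extends a bit outside the deck: fit scale too
f=least_squares(lambda p:(p[:2]+p[3]*(J-[.025,-.0175])@rot(p[2]).T-W).ravel(),[*W.mean(0),-1,1])
p=f.x; print(W.round(4).tolist(),p[:2],np.degrees(p[2]),p[3],f.fun.round(4))
R=rot(p[2]);o=p[:2]-R@[.025,-.0175];print("jig origin",o)
toj=lambda w:((w-o)@R*1e3).round(1)
for n,uv,z in (("collar",(523,407),.034),("blocktop",(525,404),.070),("pot",(623,283),.06),("slotcorner outer",(346,345),.026),("slot end L",(385,262),.026),("slot end R",(409,270),.026),("inner corner",(386,330),.026),("start",(570,442),.026),("fence a",(330,107),.036),("fence b",(590,222),.036),("strip",(336,142),.03),("strip",(525,232),.03),("strip",(495,303),.03),("strip",(305,222),.03)):
    w=px2w(d,np.array(uv)/4+[140,80],z);print(n,w.round(4),toj(w))
for t in r.trace("slide","top"):
    m=t["pixels"];v,u=np.nonzero(m);print("slide",t["score"],u.mean(),v.mean(),toj(px2w(d,(u.mean(),v.mean()),.045)))
for n,j in (("start",(-20,-115)),("corner",(-20,30)),("end",(25,30))): print(n,o+R@(np.array(j)/1e3))
E
```

```text
[[0.7123, 0.1004], [0.605, -0.1613], [0.3922, -0.0745], [0.5002, 0.1875]] [0.55240782 0.01300499] -22.31099194460185 1.0348875547538425 [-0.0005  0.0011 -0.0013 -0.0006  0.0009 -0.0009  0.0009  0.0004]
jig origin [0.53592299 0.03868572]
collar [[ 0.4835 -0.0352]] [[-20.4 -88.2]]
blocktop [[ 0.4831 -0.0361]] [[-20.5 -89.2]]
pot [[ 0.5663 -0.1005]] [[  80.9 -117.2]]
slotcorner outer [[0.5247 0.0873]] [[-28.8  40.7]]
slot end L [[0.5826 0.0616]] [[34.5 38.9]]
slot end R [[0.5773 0.0449]] [[35.9 21.5]]
inner corner [[0.5355 0.06  ]] [[-8.4 19.5]]
start [[ 0.4606 -0.0679]] [[ -29.2 -127.2]]
fence a [[0.6877 0.101 ]] [[116.7 115.3]]
fence b [[ 0.611  -0.0788]] [[114.1 -80.2]]
strip [[0.6647 0.0969]] [[ 97.  102.7]]
strip [[ 0.6044 -0.0345]] [[ 91.1 -41.7]]
strip [[ 0.555  -0.0148]] [[ 37.9 -42.2]]
strip [[0.6088 0.1171]] [[ 37.7 100.2]]
slide 0.96 270.48329048843186 181.8560411311054 [[-21.7 -87.8]]
slide 0.8 315.0988372093023 242.77906976744185 [[-125. -263.]]
slide 0.6 343.7352941176471 196.09358288770053 [[  21.2 -284.6]]
start [ 0.47376238 -0.06011235]
corner [0.52880926 0.0740325 ]
end [0.57044042 0.05694899]
```

The geometry agrees with the given sizes: jig yaw is about -22.3°, and the slide is at jig (-20.4, -88). I'll shut the hand, turn it so the flat of the fingers faces the block, and go above a point behind face d at jig (-20, -125).

Call:
drive_tool --commands '[{"hand": 1,"tx": 0.03,"ty": 0.075,"tz": 0,"turn": 0.05},{"hand": 1,"tx": 0.06,"ty": 0.15,"tz": 0,"turn": 0.12},{"hand": 1,"tx": 0.09,"ty": 0.225,"tz": 0,"turn": 0.2},{"hand": 1,"tx": 0.12,"ty": 0.3,"tz": 0,"turn": 0.28},{"hand": 1,"tx": 0.15,"ty": 0.375,"tz": 0,"turn": 0.36},{"hand": 1,"tx": 0.18,"ty": 0.45,"tz": 0,"turn": 0.44},{"hand": 1,"tx": 0.21,"ty": 0.525,"tz": 0,"turn": 0.518},{"hand": 1,"tx": 0.24,"ty": 0.6,"tz": 0,"turn": 0.518},{"hand": 1,"tx": 0.26,"ty": 0.65,"tz": 0,"turn": 0.518},{"hand": 1,"tx": 0.26,"ty": 0.65,"tz": 0,"turn": 0.518}]' --grip_force 10

```text
time_s: 2.0
tcp_pos: [0.4, -0.2371, 0.2271]
eef_rot: [-179.9, 0.0, -112.1]
contact_force: [-0.4, -0.5, 0.2]
gripper_width: 0.0131
gripper_force: 0.0
```

Call:
drive_tool --commands '[{"hand": 1,"tx": 0.03,"ty": 0.07,"tz": 0,"turn": 0},{"hand": 1,"tx": 0.06,"ty": 0.14,"tz": 0,"turn": 0},{"hand": 1,"tx": 0.09,"ty": 0.21,"tz": -0.03,"turn": 0},{"hand": 1,"tx": 0.117,"ty": 0.28,"tz": -0.07,"turn": 0},{"hand": 1,"tx": 0.117,"ty": 0.28,"tz": -0.13,"turn": 0},{"hand": 1,"tx": 0.117,"ty": 0.28,"tz": -0.18,"turn": 0},{"hand": 1,"tx": 0.117,"ty": 0.28,"tz": -0.2,"turn": 0},{"hand": 1,"tx": 0.117,"ty": 0.28,"tz": -0.2,"turn": 0}]'

```text
time_s: 2.8
tcp_pos: [0.4676, -0.0724, 0.1048]
eef_rot: [179.8, -0.1, -112.3]
contact_force: [0.4, 0.0, 0.1]
gripper_width: 0.0003
gripper_force: 0.0
```

```bash
python3 - <<'E'
from h import *
s=r.get_state();print(s["tcp_pos"],s["eef_rot"],s["contact_force"],s["gripper_width"])
a=r.capture("wrist");cv2.imwrite("pics/w1.png",cv2.cvtColor(a["frame"],cv2.COLOR_RGB2BGR))
b=r.capture("side");cv2.imwrite("pics/s1.png",cv2.resize(cv2.cvtColor(b["frame"],cv2.COLOR_RGB2BGR)[130:280,200:400],None,fx=4,fy=4,interpolation=cv2.INTER_CUBIC))
E
```

```text
[ 0.46756249 -0.07240868  0.10475924] [ 1.79810000e+02 -1.29771405e-01 -1.12322538e+02] [0.43135707 0.02957556 0.07007219] 0.0002653625600873428
```

View pics/w1.png

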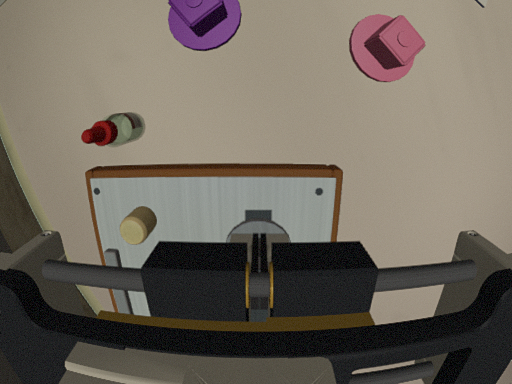

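View pics/s1.png

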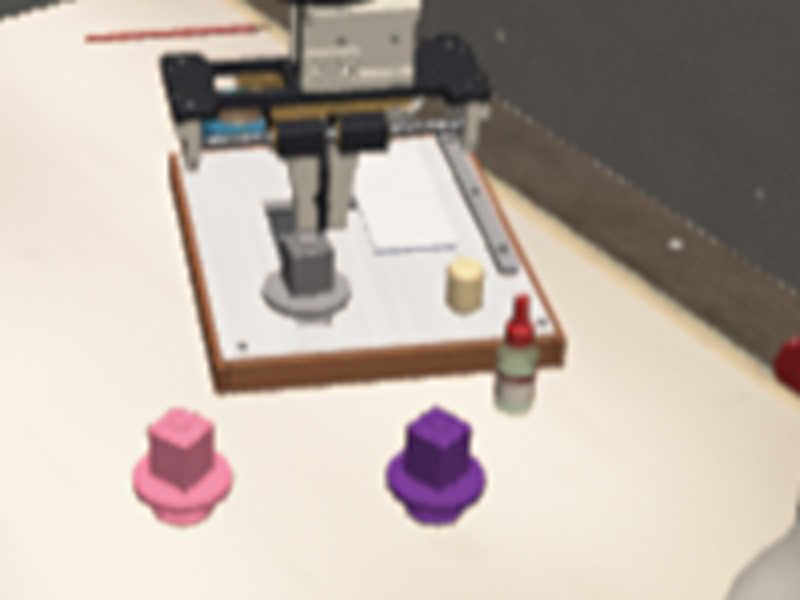

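The hand is behind the block, shut and square to it, with the tapered fingertips clear. I'll lower and start pushing.

Call:
drive_tool --commands '[{"hand": 1,"tx": 0,"ty": 0,"tz": -0.04,"turn": 0},{"hand": 1,"tx": 0,"ty": 0,"tz": -0.08,"turn": 0},{"hand": 1,"tx": 0,"ty": 0,"tz": -0.1,"turn": 0},{"hand": 1,"tx": 0,"ty": 0,"tz": -0.1,"turn": 0},{"hand": 1,"tx": 0.005,"ty": 0.0122,"tz": -0.1,"turn": 0},{"hand": 1,"tx": 0.01,"ty": 0.0244,"tz": -0.1,"turn": 0},{"hand": 1,"tx": 0.014,"ty": 0.034,"tz": -0.1,"turn": 0},{"hand": 1,"tx": 0.018,"ty": 0.044,"tz": -0.1,"turn": 0},{"hand": 1,"tx": 0.022,"ty": 0.0536,"tz": -0.1,"turn": 0}]'

```text
time_s: 3.8
tcp_pos: [0.4826, -0.039, 0.047]
eef_rot: [-180.0, 0.0, -112.3]
contact_force: [-0.2, -0.6, 0.9]
gripper_width: 0.0004
gripper_force: 0.6
```

```bash
cat >> h.py <<'E'
o=np.array([.53592,.03869]);R=rot(np.radians(-22.31))
toj=lambda w:((np.asarray(w)[...,:2]-o)@R*1e3).round(1)
def look(name=None):
    s=r.get_state();print("tcp",s["tcp_pos"].round(4),"jig",toj(s["tcp_pos"]),"yaw",s["eef_rot"].round(1),"Fjig",(s["contact_force"][:2]@R).round(1),s["contact_force"][2].round(1),"t",s["time_s"])
    b=r.capture("side")
    if name: cv2.imwrite(name,cv2.resize(cv2.cvtColor(b["frame"],cv2.COLOR_RGB2BGR)[150:240,220:340],None,fx=6,fy=6,interpolation=cv2.INTER_CUBIC))
E
python3 -c "
from h import *
look('pics/s2.png')"
```

```text
tcp [ 0.4826 -0.039   0.047 ] jig [-19.9 -92.1] yaw [-180.     0.  -112.3] Fjig [ 0.  -0.6] 0.9 t 3.8
```

View pics/s2.png

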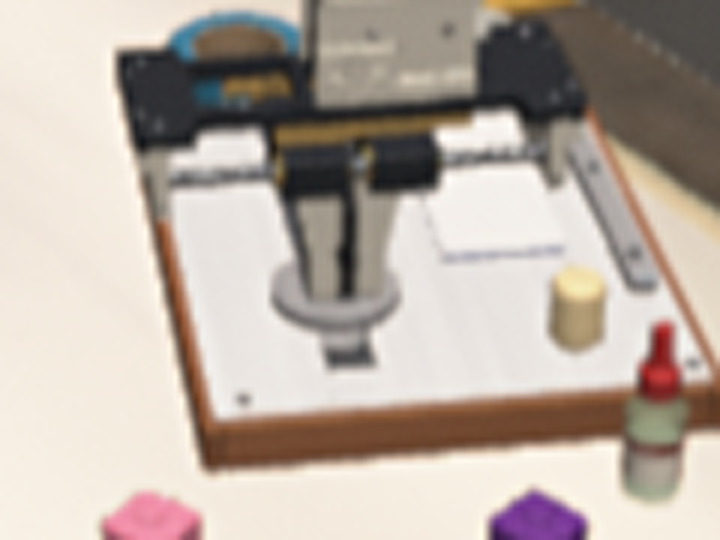

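The fingers sit against the block and the slide has moved along the slot. I'll keep pushing.

Call:
drive_tool --commands '[{"hand": 1,"tx": 0.006,"ty": 0.0146,"tz": 0,"turn": 0},{"hand": 1,"tx": 0.012,"ty": 0.0292,"tz": 0,"turn": 0},{"hand": 1,"tx": 0.018,"ty": 0.0438,"tz": 0,"turn": 0},{"hand": 1,"tx": 0.024,"ty": 0.0584,"tz": 0,"turn": 0},{"hand": 1,"tx": 0.03,"ty": 0.073,"tz": 0,"turn": 0},{"hand": 1,"tx": 0.036,"ty": 0.0876,"tz": 0,"turn": 0},{"hand": 1,"tx": 0.042,"ty": 0.1022,"tz": 0,"turn": 0},{"hand": 1,"tx": 0.048,"ty": 0.1168,"tz": 0,"turn": 0},{"hand": 1,"tx": 0.053,"ty": 0.129,"tz": 0,"turn": 0},{"hand": 1,"tx": 0.053,"ty": 0.129,"tz": 0,"turn": 0}]'

```text
time_s: 4.85
tcp_pos: [0.5146, 0.0389, 0.0466]
eef_rot: [-180.0, 0.0, -112.3]
contact_force: [-0.9, 0.9, 0.3]
gripper_width: 0.0006
gripper_force: 0.0
```

```bash
python3 -c "
from h import *
look('pics/s3.png')
d=top()
cv2.imwrite('pics/t3.png',cv2.resize(cv2.cvtColor(d['frame'],cv2.COLOR_RGB2BGR)[90:220,180:330],None,fx=5,fy=4.6))
for c in ('top','side'): print([(round(t['score'],2),t['extent']) for t in r.trace('slide',c)])"
```

```text
tcp [0.5146 0.0389 0.0466] jig [-19.8  -7.9] yaw [-180.     0.  -112.3] Fjig [-1.1  0.5] 0.3 t 4.85
[(0.86, [308.0, 231.1, 323.6, 254.5]), (0.76, [332.5, 186.1, 353.0, 203.9])]
[(0.75, [297.2, 231.0, 315.8, 262.2]), (0.73, [261.4, 179.3, 278.8, 192.5]), (0.72, [230.5, 233.5, 257.8, 264.4])]
```

View pics/s3.png

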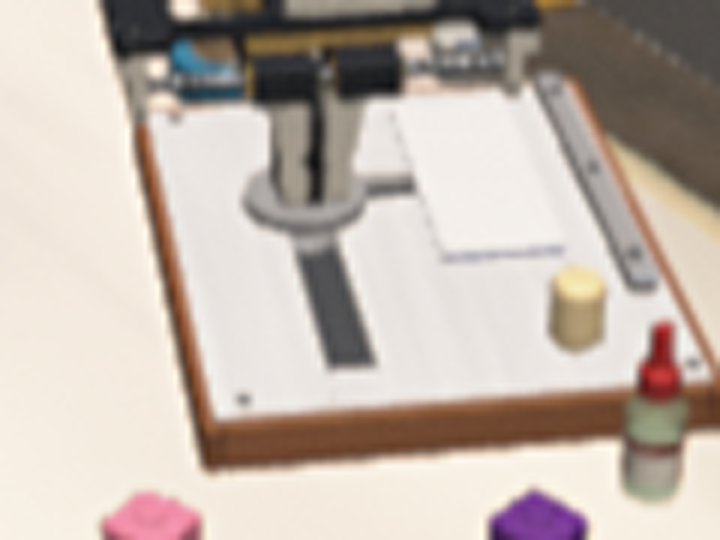

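The slide is close to the corner, with about 14 mm still to go. I'll take small steps and watch the force.

Call:
drive_tool --commands '[{"hand": 1,"tx": 0.002,"ty": 0.0049,"tz": 0,"turn": 0},{"hand": 1,"tx": 0.004,"ty": 0.0098,"tz": 0,"turn": 0},{"hand": 1,"tx": 0.0058,"ty": 0.014,"tz": 0,"turn": 0},{"hand": 1,"tx": 0.007,"ty": 0.017,"tz": 0,"turn": 0},{"hand": 1,"tx": 0.007,"ty": 0.017,"tz": 0,"turn": 0}]'

```text
time_s: 5.55
tcp_pos: [0.5182, 0.0482, 0.0465]
eef_rot: [-180.0, 0.0, -112.3]
contact_force: [-0.3, 0.3, 0.0]
gripper_width: 0.0002
gripper_force: 0.0
```

Call:
drive_tool --commands '[{"hand": 1,"tx": 0.0007,"ty": 0.0016,"tz": 0,"turn": 0},{"hand": 1,"tx": 0.0013,"ty": 0.0031,"tz": 0,"turn": 0},{"hand": 1,"tx": 0.0013,"ty": 0.0031,"tz": 0,"turn": 0}]'

```text
time_s: 5.85
tcp_pos: [0.5189, 0.0499, 0.0466]
eef_rot: [180.0, 0.0, -112.3]
contact_force: [-0.5, -0.3, 0.5]
gripper_width: 0.0006
gripper_force: 0.2
```

Call:
drive_tool --commands '[{"hand": 1,"tx": 0.0006,"ty": 0.0016,"tz": 0,"turn": 0},{"hand": 1,"tx": 0.0006,"ty": 0.0016,"tz": 0,"turn": 0}]'

```text
time_s: 6.05
tcp_pos: [0.5192, 0.0508, 0.0466]
eef_rot: [-180.0, 0.0, -112.3]
contact_force: [-0.8, 0.2, -0.0]
gripper_width: 0.0004
gripper_force: 0.3
```

Call:
drive_tool --commands '[{"hand": 1,"tx": 0.0006,"ty": 0.0016,"tz": 0,"turn": 0},{"hand": 1,"tx": 0.0006,"ty": 0.0016,"tz": 0,"turn": 0}]'

```text
time_s: 6.25
tcp_pos: [0.5196, 0.0518, 0.0465]
eef_rot: [-180.0, 0.0, -112.3]
contact_force: [-0.5, -1.0, 0.4]
gripper_width: 0.0005
gripper_force: 0.3
```

Call:
drive_tool --commands '[{"hand": 1,"tx": 0.0006,"ty": 0.0016,"tz": 0,"turn": 0},{"hand": 1,"tx": 0.0006,"ty": 0.0016,"tz": 0,"turn": 0}]'

```text
time_s: 6.45
tcp_pos: [0.52, 0.0528, 0.0465]
eef_rot: [-180.0, 0.0, -112.3]
contact_force: [-0.5, -0.6, -0.2]
gripper_width: 0.0003
gripper_force: 0.3
```

Call:
drive_tool --commands '[{"hand": 1,"tx": 0.0006,"ty": 0.0016,"tz": 0,"turn": 0},{"hand": 1,"tx": 0.0006,"ty": 0.0016,"tz": 0,"turn": 0}]'

```text
time_s: 6.65
tcp_pos: [0.5202, 0.0535, 0.0466]
eef_rot: [180.0, -0.0, -112.3]
contact_force: [-1.1, -2.3, 0.6]
gripper_width: 0.0005
gripper_force: 0.9
```

Call:
drive_tool --commands '[{"hand": 1,"tx": 0.0006,"ty": 0.0016,"tz": 0,"turn": 0},{"hand": 1,"tx": 0.0006,"ty": 0.0016,"tz": 0,"turn": 0}]'

```text
time_s: 6.85
tcp_pos: [0.5202, 0.0538, 0.0466]
eef_rot: [180.0, -0.1, -112.3]
contact_force: [-0.9, -6.7, 3.4]
gripper_width: 0.0002
gripper_force: 2.9
```

Call:
drive_tool --commands '[{"hand": 1,"tx": 0.0006,"ty": 0.0016,"tz": 0,"turn": 0},{"hand": 1,"tx": 0.0006,"ty": 0.0016,"tz": 0,"turn": 0}]'

```text
time_s: 7.05
tcp_pos: [0.5201, 0.0539, 0.0467]
eef_rot: [179.9, -0.2, -112.3]
contact_force: [-1.5, -9.2, 5.1]
gripper_width: 0.0006
gripper_force: 4.7
```

The slide has stopped firmly at the corner: the force rose to about 9 N with no further travel. I'll retreat, lift, turn the hand 90° and go round to the -x side (face c).

Call:
drive_tool --commands '[{"hand": 1,"tx": -0.01,"ty": -0.023,"tz": 0,"turn": 0},{"hand": 1,"tx": -0.019,"ty": -0.046,"tz": 0,"turn": 0},{"hand": 1,"tx": -0.019,"ty": -0.046,"tz": 0.06,"turn": 0},{"hand": 1,"tx": -0.019,"ty": -0.046,"tz": 0.13,"turn": 0},{"hand": 1,"tx": -0.025,"ty": -0.046,"tz": 0.13,"turn": -0.08},{"hand": 1,"tx": -0.04,"ty": -0.02,"tz": 0.13,"turn": -0.17},{"hand": 1,"tx": -0.048,"ty": 0.02,"tz": 0.13,"turn": -0.26},{"hand": 1,"tx": -0.048,"ty": 0.0566,"tz": 0.13,"turn": -0.35},{"hand": 1,"tx": -0.048,"ty": 0.0566,"tz": 0.13,"turn": -0.44},{"hand": 1,"tx": -0.048,"ty": 0.0566,"tz": 0.13,"turn": -0.53}]'

```text
time_s: 8.05
tcp_pos: [0.4919, 0.0896, 0.1245]
eef_rot: [180.0, 0.0, -160.3]
contact_force: [0.0, 1.0, -0.2]
gripper_width: 0.0004
gripper_force: 0.0
```

Call:
drive_tool --commands '[{"hand": 1,"tx": 0,"ty": 0,"tz": 0,"turn": -0.09},{"hand": 1,"tx": 0,"ty": 0,"tz": 0,"turn": -0.18},{"hand": 1,"tx": 0,"ty": 0,"tz": 0,"turn": -0.27},{"hand": 1,"tx": 0,"ty": 0,"tz": 0,"turn": -0.36},{"hand": 1,"tx": 0,"ty": 0,"tz": 0,"turn": -0.45},{"hand": 1,"tx": 0,"ty": 0,"tz": 0,"turn": -0.47},{"hand": 1,"tx": 0,"ty": 0,"tz": 0,"turn": -0.47},{"hand": 1,"tx": 0,"ty": 0,"tz": 0,"turn": -0.47}]'

```text
time_s: 8.85
tcp_pos: [0.4921, 0.0891, 0.1246]
eef_rot: [180.0, 0.0, 157.7]
contact_force: [-0.2, -1.1, 0.6]
gripper_width: 0.0009
gripper_force: 0.0
```

```bash
python3 -c "
from h import *
look('pics/s4.png')
d=top()
for c in ('top','side'): print([(round(t['score'],2),t['extent']) for t in r.trace('slide',c)])"
```

```text
tcp [0.4921 0.0891 0.1246] jig [-59.7  30. ] yaw [180.    0.  157.7] Fjig [ 0.3 -1.1] 0.6 t 8.85
[(0.81, [304.8, 233.6, 324.2, 255.9]), (0.74, [334.0, 188.5, 353.4, 203.4])]
[(0.97, [297.6, 229.4, 320.4, 260.6]), (0.84, [233.2, 232.0, 256.7, 261.7]), (0.79, [260.0, 165.8, 279.4, 188.6])]
```

View pics/s4.png

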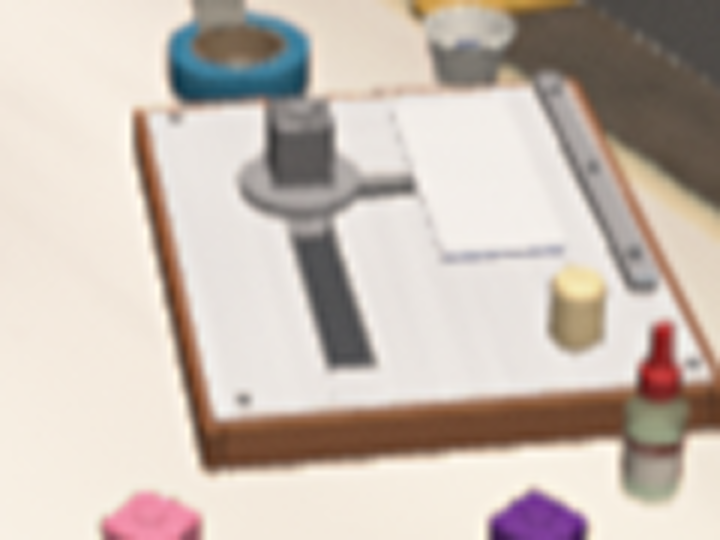

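The slide is at the corner, square to the jig, and the strip and surroundings are untouched. I'll lower the hand and push along +x.

Call:
drive_tool --commands '[{"hand": 1,"tx": 0,"ty": 0,"tz": -0.05,"turn": 0},{"hand": 1,"tx": 0,"ty": 0,"tz": -0.1,"turn": 0},{"hand": 1,"tx": 0,"ty": 0,"tz": -0.13,"turn": 0},{"hand": 1,"tx": 0,"ty": 0,"tz": -0.13,"turn": 0},{"hand": 1,"tx": 0.01,"ty": -0.0041,"tz": -0.13,"turn": 0},{"hand": 1,"tx": 0.02,"ty": -0.0082,"tz": -0.13,"turn": 0},{"hand": 1,"tx": 0.03,"ty": -0.0123,"tz": -0.13,"turn": 0},{"hand": 1,"tx": 0.038,"ty": -0.0156,"tz": -0.13,"turn": 0},{"hand": 1,"tx": 0.045,"ty": -0.0185,"tz": -0.13,"turn": 0}]'

```text
time_s: 9.95
tcp_pos: [0.52, 0.0783, 0.0471]
eef_rot: [180.0, 0.0, 157.7]
contact_force: [-0.6, 1.2, 0.3]
gripper_width: 0.0003
gripper_force: 0.6
```

Call:
drive_tool --commands '[{"hand": 1,"tx": 0.007,"ty": -0.0029,"tz": 0,"turn": 0},{"hand": 1,"tx": 0.014,"ty": -0.0057,"tz": 0,"turn": 0},{"hand": 1,"tx": 0.02,"ty": -0.0082,"tz": 0,"turn": 0},{"hand": 1,"tx": 0.026,"ty": -0.0107,"tz": 0,"turn": 0},{"hand": 1,"tx": 0.026,"ty": -0.0107,"tz": 0,"turn": 0}]'

```text
time_s: 10.45
tcp_pos: [0.5354, 0.0719, 0.0465]
eef_rot: [180.0, 0.0, 157.7]
contact_force: [0.1, 0.2, -0.1]
gripper_width: 0.0003
gripper_force: 0.0
```

```bash
python3 -c "
from h import *
look('pics/s5.png')"
```

```text
tcp [0.5354 0.0719 0.0465] jig [-13.1  30.5] yaw [180.    0.  157.7] Fjig [-0.   0.2] -0.1 t 10.45
```

View pics/s5.png

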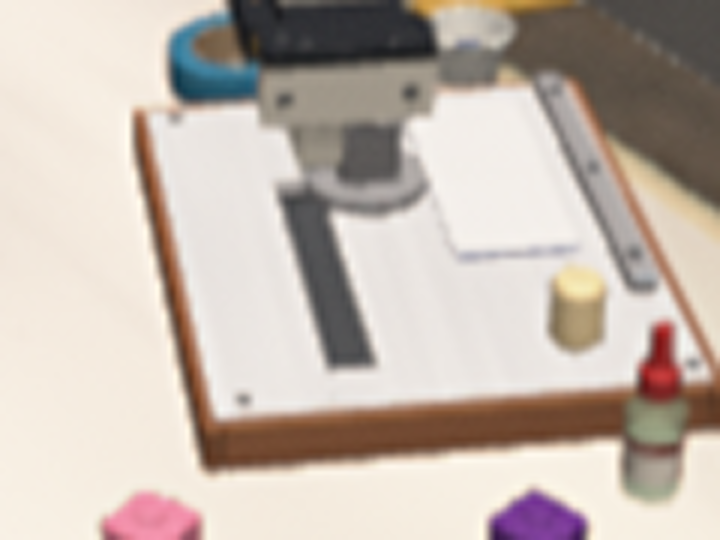

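The collar is driving the strip, with about 14 mm left. I'll take small steps from here.

Call:
drive_tool --commands '[{"hand": 1,"tx": 0.005,"ty": -0.002,"tz": 0,"turn": 0},{"hand": 1,"tx": 0.01,"ty": -0.0041,"tz": 0,"turn": 0},{"hand": 1,"tx": 0.014,"ty": -0.0057,"tz": 0,"turn": 0},{"hand": 1,"tx": 0.018,"ty": -0.0074,"tz": 0,"turn": 0},{"hand": 1,"tx": 0.018,"ty": -0.0074,"tz": 0,"turn": 0}]'

```text
time_s: 11.0
tcp_pos: [0.5461, 0.0674, 0.0465]
eef_rot: [180.0, 0.0, 157.7]
contact_force: [-0.0, 0.7, 0.4]
gripper_width: 0.0004
gripper_force: 0.0
```

Call:
drive_tool --commands '[{"hand": 1,"tx": 0.0015,"ty": -0.0006,"tz": 0,"turn": 0},{"hand": 1,"tx": 0.0015,"ty": -0.0006,"tz": 0,"turn": 0}]'

```text
time_s: 11.2
tcp_pos: [0.5467, 0.0672, 0.0466]
eef_rot: [180.0, 0.0, 157.7]
contact_force: [-1.0, -0.8, -0.7]
gripper_width: 0.0005
gripper_force: 0.1
```

Call:
drive_tool --commands '[{"hand": 1,"tx": 0.0015,"ty": -0.0006,"tz": 0,"turn": 0},{"hand": 1,"tx": 0.0015,"ty": -0.0006,"tz": 0,"turn": 0}]'

```text
time_s: 11.4
tcp_pos: [0.5473, 0.0668, 0.0466]
eef_rot: [-180.0, -0.0, 157.7]
contact_force: [-1.6, 0.7, 1.2]
gripper_width: 0.0004
gripper_force: 0.9
```

Call:
drive_tool --commands '[{"hand": 1,"tx": 0.0015,"ty": -0.0006,"tz": 0,"turn": 0},{"hand": 1,"tx": 0.0015,"ty": -0.0006,"tz": 0,"turn": 0}]'

```text
time_s: 11.6
tcp_pos: [0.5474, 0.0666, 0.0466]
eef_rot: [-180.0, -0.1, 157.7]
contact_force: [-6.0, 3.0, 4.0]
gripper_width: 0.0005
gripper_force: 3.4
```

Call:
drive_tool --commands '[{"hand": 1,"tx": 0.0015,"ty": -0.0006,"tz": 0,"turn": 0},{"hand": 1,"tx": 0.0015,"ty": -0.0006,"tz": 0,"turn": 0}]'

```text
time_s: 11.8
tcp_pos: [0.5475, 0.0664, 0.0466]
eef_rot: [-180.0, -0.1, 157.7]
contact_force: [-10.5, 6.1, 8.6]
gripper_width: 0.0002
gripper_force: 5.9
```

Call:
drive_tool --commands '[{"hand": 1,"tx": 0.0015,"ty": -0.0006,"tz": 0,"turn": 0},{"hand": 1,"tx": 0.0015,"ty": -0.0006,"tz": 0,"turn": 0},{"hand": 1,"tx": 0.0015,"ty": -0.0006,"tz": 0,"turn": 0}]'

```text
time_s: 12.1
tcp_pos: [0.5475, 0.0663, 0.0466]
eef_rot: [-179.9, -0.2, 157.7]
contact_force: [-13.3, 8.0, 12.2]
gripper_width: 0.0005
gripper_force: 8.2
```

```bash
python3 -c "
from h import *
look('pics/s6.png')"
```

```text
tcp [0.5475 0.0663 0.0466] jig [ 0.3 29.9] yaw [-179.9   -0.2  157.7] Fjig [-15.4   2.4] 12.2 t 12.1
```

View pics/s6.png

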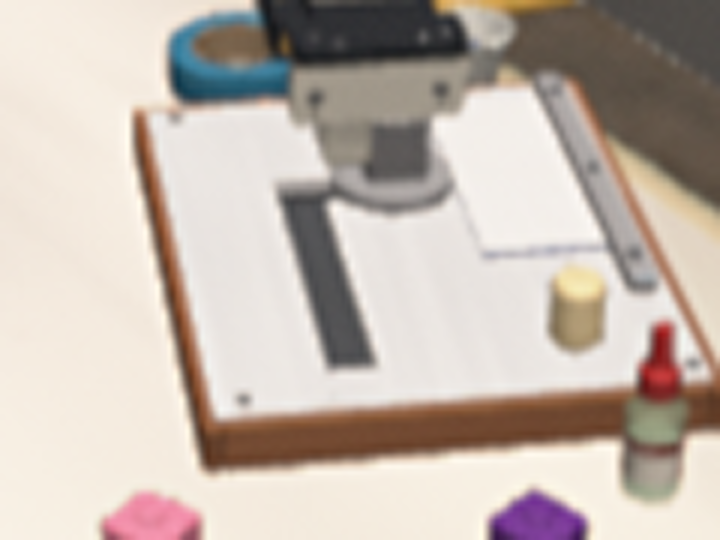

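The slide has hit a rigid stop at 15 N with no travel, and the strip looks flush against the fence. I'll withdraw along -x, lift and verify from above.

Call:
drive_tool --commands '[{"hand": 1,"tx": -0.005,"ty": 0.002,"tz": 0,"turn": 0},{"hand": 1,"tx": -0.012,"ty": 0.005,"tz": 0,"turn": 0},{"hand": 1,"tx": -0.035,"ty": 0.0144,"tz": 0,"turn": 0},{"hand": 1,"tx": -0.06,"ty": 0.0246,"tz": 0,"turn": 0},{"hand": 1,"tx": -0.07,"ty": 0.029,"tz": 0.06,"turn": 0},{"hand": 1,"tx": -0.07,"ty": 0.029,"tz": 0.14,"turn": 0},{"hand": 1,"tx": -0.07,"ty": 0.029,"tz": 0.22,"turn": 0},{"hand": 1,"tx": -0.07,"ty": 0.1,"tz": 0.25,"turn": 0},{"hand": 1,"tx": -0.07,"ty": 0.18,"tz": 0.25,"turn": 0},{"hand": 1,"tx": -0.07,"ty": 0.26,"tz": 0.25,"turn": 0}]'

```text
time_s: 13.15
tcp_pos: [0.5077, 0.2233, 0.198]
eef_rot: [179.8, 0.1, 157.6]
contact_force: [1.7, -0.6, -0.8]
gripper_width: 0.0008
gripper_force: 0.0
```

Call:
drive_tool --commands '[{"hand": 1,"tx": 0,"ty": 0.08,"tz": 0,"turn": 0},{"hand": 1,"tx": 0,"ty": 0.16,"tz": 0,"turn": 0},{"hand": 1,"tx": 0,"ty": 0.24,"tz": 0,"turn": 0},{"hand": 1,"tx": 0,"ty": 0.32,"tz": 0,"turn": 0},{"hand": 1,"tx": 0,"ty": 0.32,"tz": 0,"turn": 0}]'

```text
time_s: 13.65
tcp_pos: [0.507, 0.4187, 0.1952]
eef_rot: [-180.0, 0.0, 157.9]
contact_force: [-0.2, 0.1, -0.1]
gripper_width: 0.0004
gripper_force: 0.0
```

```bash
python3 - <<'E'
from h import *
s=r.get_state();print(s["tcp_pos"],s["time_s"])
d=top()
cv2.imwrite('pics/t7.png',cv2.resize(cv2.cvtColor(d['frame'],cv2.COLOR_RGB2BGR)[80:230,140:340],None,fx=4,fy=4,interpolation=cv2.INTER_CUBIC))
for l,z in (("slide",.045),("strip",.03),("pot",.045)):
    for t in r.trace(l,"top"):
        v,u=np.nonzero(t["pixels"]);print(l,round(t["score"],2),toj(px2w(d,(u.mean(),v.mean()),z)))
        if l=="strip": print(toj(px2w(d,cv2.boxPoints(cv2.minAreaRect(np.c_[u,v].astype(np.float32))),z)).tolist())
E
```

```text
[0.50700501 0.418717   0.19517092] 13.65
slide 0.89 [[23.5 31.2]]
slide 0.88 [[  19.9 -284. ]]
slide 0.76 [[-125.1 -264. ]]
strip 0.78 [[-190.6 -416. ]]
[[-262.9, -336.5], [-83.0, -423.2], [-118.1, -496.2], [-297.5, -409.5]]
strip 0.69 [[85.8 31.7]]
[[55.8, 105.4], [118.1, 105.6], [117.1, -42.6], [55.0, -42.5]]
strip 0.6 [[-27.8 189.6]]
[[-47.4, 238.5], [18.0, 213.0], [-10.3, 141.7], [-75.5, 167.2]]
```

View pics/t7.png

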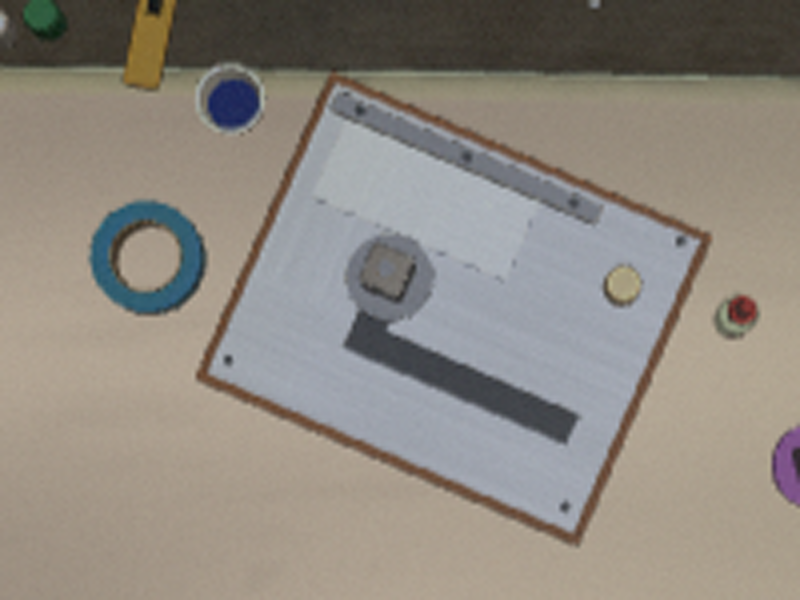

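From above, the strip lies flush and parallel to the fence, with its centre at jig x of about 86 mm (85 when seated). The collar at crop (390,277) touches the strip with the slide at the slot's end, and the pot, cup, tape and dropper are where they were.

```bash
python3 -c "
from plant import r
print(r.close_job())"
```

```text
the job is handed in; nothing more can be done
None
```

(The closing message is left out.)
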